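Clear and inspect a culture dish under a hand loupe

TASK

Someone left the ear defenders standing over the culture dish on the viewing stand: lift them off and hang them by the headband over the horizontal rail. Then pick up the reading loupe and hold it level, centred over that dish, with its lens at the height of the collar on the stand's post. Finish while still holding the loupe there in the gripper; leave the dish, the collar and everything else on the bench where they are.

Things in the scene. Friction and masses are not known exactly. Their poses are not given: they have to be found in the camera images.
- stand: Fixed viewing stand: white slab 200 (x) x 190 (y) x 6 mm on the bench, origin at the centre of its underside. A steel post, 10 mm diameter, top 156 mm above the bench, rises at x +45, y +78 mm of its frame (a 24 mm foot 10 mm tall at its base) and carries the collar.
- focus_mark (a point): Centre of the dark steel collar (disc 30 mm diameter, 8 mm thick, with a small thumbscrew on its outer side pointing along the stand's +y) on the stand's post. It is set to mark the focal height, 85 to 135 mm above the bench; a firm push would slide it along the post, so keep off it.
- dish: The culture dish to inspect: closed, clear, round, 60 mm diameter, 14 mm high, loose on the stand's slab (about x -10, y -15 mm in the stand's frame), cream filling with pale dots. Origin at the centre of its underside.
- ear_defenders: Ear defenders, about 180 g, standing on their two ear cups, one either side of the dish. Overall 137 (x) x 46 (y) x 145 mm high; cups at the +x and -x ends, 64 mm high, 84 mm apart inside. Origin midway between the cups at their underside, z up. Top of the headband: a crown block 44 (x) x 22 (y) x 22 mm (z 123 to 145 mm), gripped from above across its 22 mm (y).
- crown_under (a point): Centre of the flat underside of the ear defenders' crown block, 123 mm above their origin. Hung up, it lies on the bar with a cup on either side.
- rail: Fixed horizontal round bar, 12 mm diameter, about 180 mm long along its frame's y axis, on an upright post at each end; the bar's axis is 150 mm above the bench (top at 156 mm). Origin on the bench under the bar's middle. It stands to one side of the stand and the loupe lies to the other; either may be left or right.
- loupe: Reading loupe lying flat on the bench, about 110 g: a round lens in a black rim 76 mm outside diameter, 16 mm deep, with a straight black handle 16 mm wide and 16 mm high. Overall 176 mm long. Origin at its underside, midway along its length; the lens lies to +x (centre at x +50), the handle runs to -x (from x +12 to x -88), z is up.
- loupe_lens (a point): Centre of the loupe's lens, half way up the rim: x +50, z +8 mm in the loupe's frame.
- loupe_grip (a point): Point on the loupe's handle to grip from above across its 16 mm width: x -12, z +8 mm in the loupe's frame, 62 mm from the lens centre.
- dish_stack: Bystander: two spare dishes stacked, 60 mm diameter, 29 mm high, on the bench near the robot. Origin under its centre.
- timer: Bystander: small white timer 50 x 64 x 22 mm on the bench near the robot. Origin under its centre.
- pipette: Bystander: pipette lying beyond the stand, about 270 mm long along its x axis (x -127 to +140 mm), 26 mm thick. Origin at its underside.
- reagent_bottle: Bystander: glass bottle 60 mm diameter, 130 mm high, with a cap, beyond the stand. Origin under its centre.
Not all that is in view belongs to the job. What is shaped like the ear_defenders but green or pink is not meant.

How it is judged:
By the outcome, as a careful person would: the job done as asked, in the order asked, and still so for the second after the job is handed in, while the arm keeps its last pose, push and grip.
It also fails if it takes over 61 s, if anything falls off the work surface, if the arm or the gripper's body presses on something with over 40 N, if the wrist force passes 120 N, or if a joint passes its speed limit or range.

ROBOT

A 6-joint arm with a two-finger parallel gripper is mounted at the origin on the work surface. World frame = base frame: x ahead of the robot, y to its left, z up, the work surface at z = 0. Lengths are in m, angles in rad, forces in N, time in s.
With the tool pointing down it reaches from about 0.35 to 0.775 m from the base axis. Payload 5.5 kg.
Tool frame: the origin (TCP) lies at the very end of the fingers, on their centre line; the grasp point (between the pads) lies robot.grip_point_offset behind it (robot.grip_point_offset is the distance from the TCP to the grasp point, in m); z points along the fingers, y is the line along which they close (so a half turn about z gives the same grasp; the last joint's range is limited). The gripper opens to 85 mm and grips with 20 to 120 N. Pads are 22 mm wide; open, the fingers measure 114 mm over their backs; the gripper's body (76 mm by 85 mm) begins 54 mm behind the grasp point. The pads swing forward as they close: fully open they stand 13 mm farther back than shut.
Start: joints at [1.029, 0.313, 0.046, 1.304, 0, 1.431], TCP at [0.225, 0.529, 0.231] pointing down, gripper open.
Joint ranges: [-2.76, 2.76], [-0.86, 1.69], [-1.03, 1.26], [-2.2, 2.34], [-1.47, 1.5], [-3.14, 3.14]. Speed limits (rad/s): [2.57, 2.57, 3.14, 3.14, 3.14, 3.14].

INTERFACE

Orientations are given as a unit quaternion [w, x, y, z].
In Python, from station import robot gives the robot as it stands.
- The arm moves only by the tool arm_command, never from a script. Its argument "rows" is a list of rows, each a list of 3 entries, a list of its own where there are three numbers: the shift along the tool's x, y, z in m, then the turn, a rotation vector about the tool's x, y, z in degrees, then the finger opening in m, from 0 to 0.0854. A call has 1 to 20 rows; each row is the pose to reach, as a shift and turn from the pose commanded when the call began, along the tool's axes at that moment; what a row does not reach only later rows make up. A row lasts 1/12 s, in which the tool goes at most 41.7 mm and 7.16 degrees, less where a joint would pass 70% of its speed; a pose out of reach is approached as far as the arm can. A call with a gripper value outside its range is refused whole. The fingers move at their own pace and stop on an object; "squeeze" is the grip in N (left out, the last holds). Time passes only in rows, so rows that repeat a pose let the fingers close. It gives the time, the measured TCP pose, the force, the opening and the grip force at its end, in the units of the state.
- robot.get_state(): the state, without advancing time (a new reading comes with each control period).
- robot.camera(name): name is "scene" or "top" or "wrist"; returns the picture (400x640x3 uint8, blue, green, red); there is no depth.
- robot.camera_params(name): a dict with "vertical_fov" (degrees; the focal length in pixels is half the picture's height over the tangent of half this angle, whatever the lens; pixels are square), "cx", "cy" (the principal point, pixels), "eye" and "orientation" of the camera in the world. Camera axes: x right, y up, looking along -z (the intrinsics and any distortion apply to the point x, -y, -z); pixel columns grow to the right and rows downward; lengths in m; the calibration is good to about 2 mm. A picture is of the moment at which its call begins: read the wrist's pose just before it. camera_params takes no time and is no camera call; for the wrist camera it gives the pose at the moment of the call.
- robot.job_done(): hands the job in; it is judged then, once.
The state is a dict: "time_s": time; "joint_pos": joint angles; "qd": joint speeds; "effort": joint torques, N m; "tool_pos": TCP position; "tool_rot": TCP orientation; "ft_force": force on the tool from outside, world axes, zero at the start; "torque": the same for the moment, N m; "width": finger opening in m; "grasp_force": force on a finger pad.
Only numpy, scipy, OpenCV 4.12 (cv2) and the standard library are available. Lean on these libraries where they do the work, as an engineer would, in place of code of your own. Each camera call takes 0.05 s, during which the arm holds its last target. There are 200 camera calls.

## Working session

There is one attempt and no reset: what is moved stays moved. The work goes in short steps, Python scripts to look and compute and a tool call to move; the robot and the scene stay as the last step left them, time stands still between calls to the robot, and variables do not carry over. Pictures are saved under pics/ and viewed, at most 10 in all, crops included, and the job is handed in when it is done.

Besides the shell and the picture viewer there is one more tool, called after "Request:" by a JSON object that holds its "method" and its "body". arm_command: Moves the arm, as the interface text tells. Its arguments: {"type":"object","properties":{"rows":{"type":"array","items":{"type":"array"}},"squeeze":{"type":"number"}},"required":["rows"]}

```bash
ls; mkdir -p pics
python3 - <<'E'
from station import robot
import cv2,json
for n in("scene","top"):
    cv2.imwrite(f"pics/{n}0.png",robot.camera(n)); print(n,robot.camera_params(n))
print(robot.camera_params("wrist"))
print(robot.get_state(), robot.grip_point_offset)
E
```

```text
pics
scene {'vertical_fov': 57.588289911319904, 'cx': 320.66116390178246, 'cy': 202.19351914998416, 'eye': array([ 1.09709915, -0.34741875,  0.68629468]), 'orientation': array([0.80626813, 0.34937016, 0.19537476, 0.43554666])}
top {'vertical_fov': 47.98440000365133, 'cx': 303.5798344823931, 'cy': 193.5728336791765, 'eye': array([0.36326902, 0.00169668, 1.11279862]), 'orientation': array([ 0.71107013,  0.06479234, -0.07435372, -0.69617006])}
{'vertical_fov': 68.8749089718185, 'cx': 322.96887375927463, 'cy': 194.6401364195552, 'eye': array([0.15576113, 0.55734108, 0.37314748]), 'orientation': array([ 0.8245774 , -0.1245381 , -0.08098871,  0.54589669])}
{'time_s': 0.1, 'joint_pos': array([1.02941347e+00, 3.13950230e-01, 4.51164619e-02, 1.30362197e+00,
       3.52178617e-05, 1.43118993e+00]), 'qd': array([ 9.74289061e-04, -2.22788099e-03,  2.25087239e-03,  1.30349233e-03,
        5.40502663e-05, -1.10664346e-03]), 'effort': array([ 2.96368249e-03, -4.81727314e+01,  2.99244744e+01,  1.27504097e-02,
       -7.90324452e-05,  9.01761098e-06]), 'tool_pos': array([0.22462348, 0.52881968, 0.23049363]), 'tool_rot': array([-2.93681342e-04,  1.99539719e-01,  9.79889387e-01, -7.76192376e-04]), 'ft_force': array([-0.15978144, -0.37006154, -0.67304846]), 'torque': array([-0.02819799,  0.02827519, -0.00918013]), 'grasp_force': 0.0, 'width': 0.0855004280875153} 0.0187
```

View pics/scene0.png

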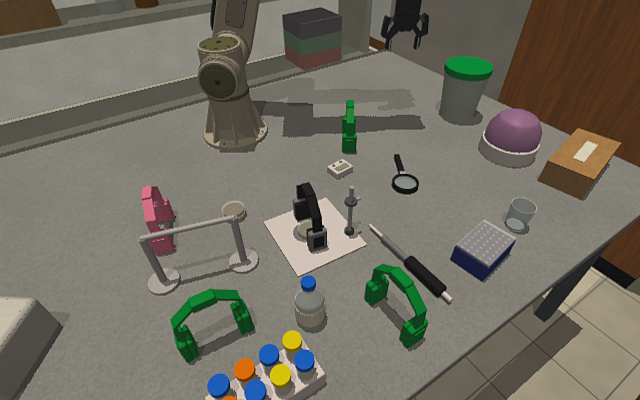

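View pics/top0.png

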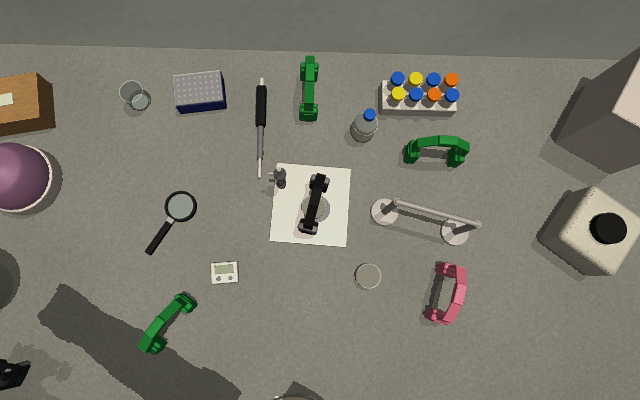

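The top view shows the black ear defenders over the slab (about 315,205), the rail to the right (395–470, 210–230), the loupe to the left (180,207), and the stand post and collar at (280,178). I'll make a helper file and zoom in.

```bash
cat > h.py <<'E'
import numpy as np, cv2
from scipy.spatial.transform import Rotation as R
from station import robot
def cam(n,save=None):
    p=robot.camera_params(n); im=robot.camera(n)
    if save: cv2.imwrite(f"pics/{save}.png",im); np.save(f"pics/{save}.npy",np.array(p,dtype=object),allow_pickle=True)
    return im,p
def load(s): return cv2.imread(f"pics/{s}.png"), np.load(f"pics/{s}.npy",allow_pickle=True).item()
def rot(q): return R.from_quat(q,scalar_first=True).as_matrix()
def ray(p,uv):
    f=200/np.tan(np.radians(p["vertical_fov"])/2)
    d=rot(p["orientation"])@np.array([(uv[0]-p["cx"])/f,-(uv[1]-p["cy"])/f,-1])
    return p["eye"],d/np.linalg.norm(d)
def onz(p,uv,z):
    e,d=ray(p,uv); return e+d*(z-e[2])/d[2]
def proj(p,X):
    f=200/np.tan(np.radians(p["vertical_fov"])/2)
    c=rot(p["orientation"]).T@(np.asarray(X,float)-p["eye"])
    return np.array([p["cx"]+f*c[0]/-c[2],p["cy"]-f*c[1]/-c[2]])
def tri(*pu):
    A=np.zeros((3,3));b=np.zeros(3);L=[]
    for p,u in pu:
        e,d=ray(p,u);P=np.eye(3)-np.outer(d,d);A+=P;b+=P@e;L.append((e,d))
    X=np.linalg.solve(A,b)
    return X,[round(1000*np.linalg.norm(np.cross(X-e,d)),1) for e,d in L]
E
python3 - <<'E'
from h import *
a,_=cam("top","t1"); b,_=cam("scene","s1")
A=cv2.resize(a[155:285,130:500],None,fx=2.16,fy=2.16,interpolation=cv2.INTER_CUBIC)
B=cv2.resize(b[150:300,130:430],None,fx=2,fy=2,interpolation=cv2.INTER_CUBIC)
o=np.zeros((A.shape[0]+B.shape[0],800,3),np.uint8);o[:A.shape[0],:A.shape[1]]=A;o[A.shape[0]:,:600]=B
cv2.imwrite("pics/c1.png",o);print(A.shape,B.shape)
E
```

```text
(281, 799, 3) (300, 600, 3)
```

View pics/c1.png

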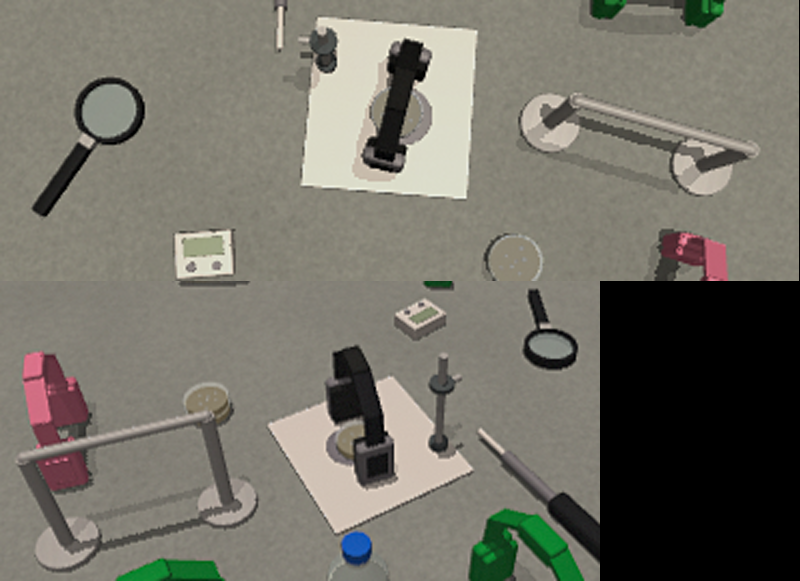

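Run:
```python
from h import *
np.set_printoptions(precision=4,suppress=True)
_,t=load("t1");_,s=load("s1")
T=lambda u,v:(130+u/2.16-.25,155+v/2.16-.25); S=lambda u,v:(130+u/2-.25,150+(v-281)/2-.25)
C=[onz(t,T(*c),.006) for c in[(319,17),(477,30),(467,198),(302,185)]]
C2=[onz(s,S(*c),.006) for c in[(471,468),(337,530),(268,425),(397,376)]]
print("slab top",np.array(C),np.mean(C,0)); print("scene",np.array(C2),np.mean(C2,0))
print("collar",tri((t,T(323,38)),(s,S(441,383))))
print("rail A",tri((t,T(577,101)),(s,S(210,415))),"B",tri((t,T(755,150)),(s,S(23,459))))
print("lens",onz(t,T(110,110),.012),onz(s,S(550,348),.012),"hend",onz(t,T(40,212),.012), onz(s,S(535,292),.012))
print("crown",onz(t,T(403,95),.145))
```

```text
slab top [[ 0.6632  0.0569  0.006 ]
 [ 0.6518 -0.1295  0.006 ]
 [ 0.4544 -0.1179  0.006 ]
 [ 0.4652  0.0701  0.006 ]] [ 0.5587 -0.0301  0.006 ]
scene [[ 0.6616  0.0566  0.006 ]
 [ 0.6506 -0.127   0.006 ]
 [ 0.4578 -0.1181  0.006 ]
 [ 0.4717  0.0749  0.006 ]] [ 0.5604 -0.0284  0.006 ]
collar (array([0.6101, 0.0451, 0.1142]), [np.float64(1.7), np.float64(1.7)])
rail A (array([ 0.5436, -0.2121,  0.1483]), [np.float64(2.0), np.float64(2.0)]) B (array([ 0.4973, -0.3911,  0.1474]), [np.float64(1.8), np.float64(1.8)])
lens [0.5458 0.2924 0.012 ] [0.5493 0.2879 0.012 ] hend [0.4283 0.362  0.012 ] [0.4335 0.3626 0.012 ]
crown [ 0.5458 -0.0377  0.145 ]
```

```bash
cat >> h.py <<'E'
def down(yaw):  # tool pointing down, tool y at world angle yaw (deg)
    y=np.array([np.cos(np.radians(yaw)),np.sin(np.radians(yaw)),0]);z=np.array([0,0,-1.]);return np.c_[np.cross(y,z),y,z]
def goto(pos,yaw,cmd=None):
    """shift (mm) and turn (deg) in tool axes from the commanded pose (default: measured)"""
    st=robot.get_state(); M=rot(st["tool_rot"]); p=st["tool_pos"]
    s=M.T@(np.array(pos)-p); r=R.from_matrix(M.T@down(yaw)).as_rotvec(degrees=True)
    print("shift",np.round(s,4),"turn",np.round(r,2),"t",st["time_s"])
E
python3 - <<'E'
from h import *
np.set_printoptions(precision=4,suppress=True)
st=robot.get_state();p=robot.camera_params("wrist");M=rot(st["tool_rot"])
print("cam in tool",M.T@(p["eye"]-st["tool_pos"]),"axis",M.T@rot(p["orientation"])@[0,0,-1])
goto([0.50,-0.04,0.36],77.3)
goto([0.56,0.10,0.40],77.3)
E
```

```text
cam in tool [ 0.0746 -0.0009 -0.1426] axis [-0.294  -0.0007  0.9558]
shift [-0.4758 -0.4161 -0.1289] turn [ -0.06  -0.02 -10.32] t 0.2
shift [-0.4763 -0.2639 -0.169 ] turn [ -0.06  -0.02 -10.32] t 0.2
```

Run:
```python
from h import *
goto([0.47,0.08,0.36],77.3)
```

```text
shift [-0.4013 -0.3174 -0.129 ] turn [ -0.06  -0.02 -10.32] t 0.2
```

Request:
{"method": "arm_command", "body": {"rows": [[[-0.05,-0.04,-0.06],[0,0,-5],0.085],[[-0.08,-0.06,-0.129],[0,0,-10.3],0.085],[[-0.4,-0.317,-0.129],[0,0,-10.3],0.085],[[-0.4,-0.317,-0.129],[0,0,-10.3],0.085],[[-0.4,-0.317,-0.129],[0,0,-10.3],0.085],[[-0.4,-0.317,-0.129],[0,0,-10.3],0.085],[[-0.4,-0.317,-0.129],[0,0,-10.3],0.085],[[-0.4,-0.317,-0.129],[0,0,-10.3],0.085],[[-0.4,-0.317,-0.129],[0,0,-10.3],0.085],[[-0.4,-0.317,-0.129],[0,0,-10.3],0.085],[[-0.4,-0.317,-0.129],[0,0,-10.3],0.085],[[-0.4,-0.317,-0.129],[0,0,-10.3],0.085],[[-0.4,-0.317,-0.129],[0,0,-10.3],0.085],[[-0.4,-0.317,-0.129],[0,0,-10.3],0.085],[[-0.4,-0.317,-0.129],[0,0,-10.3],0.085],[[-0.4,-0.317,-0.129],[0,0,-10.3],0.085],[[-0.4,-0.317,-0.129],[0,0,-10.3],0.085],[[-0.4,-0.317,-0.129],[0,0,-10.3],0.085],[[-0.4,-0.317,-0.129],[0,0,-10.3],0.085],[[-0.4,-0.317,-0.129],[0,0,-10.3],0.085]]}}

```text
time_s: 1.87
tool_pos: [0.4685, 0.0821, 0.3604]
tool_rot: [0.0, 0.11, 0.994, 0.0]
ft_force: [0.5, -0.6, -0.1]
width: 0.0849
grasp_force: 0.0
```

Run:
```python
from h import *
im,p=cam("wrist","w1")
goto([0.47,-0.16,0.36],77.3)
```

```text
shift [-0.0541 -0.2359  0.0004] turn [0.01 0.01 0.09] t 1.9167
```

View pics/w1.png

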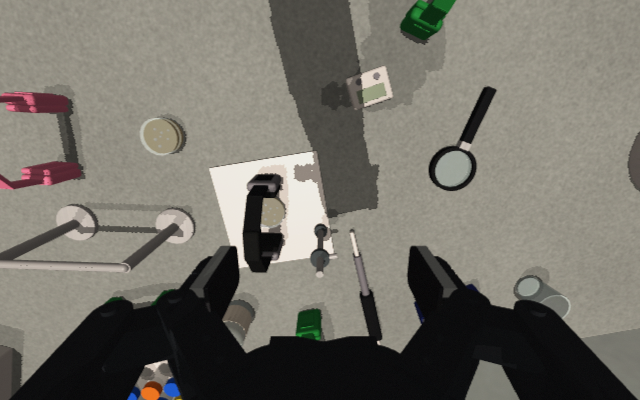

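The wrist view shows the ear defenders (262,225), the collar (320,258), the lens (452,167), the handle up to (490,90), and the rail bar from (0,262) to (128,266). Next, a second wrist position over toward the rail.

Request:
{"method": "arm_command", "body": {"rows": [[[-0.02,-0.235,0],[0,0,0],0.085],[[-0.02,-0.235,0],[0,0,0],0.085],[[-0.02,-0.235,0],[0,0,0],0.085],[[-0.02,-0.235,0],[0,0,0],0.085],[[-0.02,-0.235,0],[0,0,0],0.085],[[-0.02,-0.235,0],[0,0,0],0.085],[[-0.02,-0.235,0],[0,0,0],0.085],[[-0.02,-0.235,0],[0,0,0],0.085],[[-0.02,-0.235,0],[0,0,0],0.085],[[-0.02,-0.235,0],[0,0,0],0.085]]}}

```text
time_s: 2.75
tool_pos: [0.4369, -0.1515, 0.3604]
tool_rot: [0.0, 0.11, 0.994, 0.0]
ft_force: [-0.3, -0.1, 0.1]
width: 0.0849
grasp_force: 0.0
```

Run:
```python
from h import *
im,p=cam("wrist","w2"); print(robot.get_state()["tool_pos"])
a,_=load("w1")
A=cv2.resize(a[140:300,200:350],None,fx=2.5,fy=2.5,interpolation=cv2.INTER_CUBIC)
C=cv2.resize(a[70:200,420:520],None,fx=2.5,fy=2.5,interpolation=cv2.INTER_CUBIC) #325x250
B=cv2.resize(im[140:290,200:560],None,fx=800/360,fy=800/360,interpolation=cv2.INTER_CUBIC)[:, :]
o=np.zeros((600,800,3),np.uint8);o[:267,:]=cv2.resize(im[:400,:],(427,267))[:1,:1]*0
o=np.zeros((600,800,3),np.uint8)
b=cv2.resize(im,(800,500));cv2.imwrite("pics/c2.png",b)
```

```text
[ 0.43699685 -0.15138813  0.36044731]
```

View pics/c2.png

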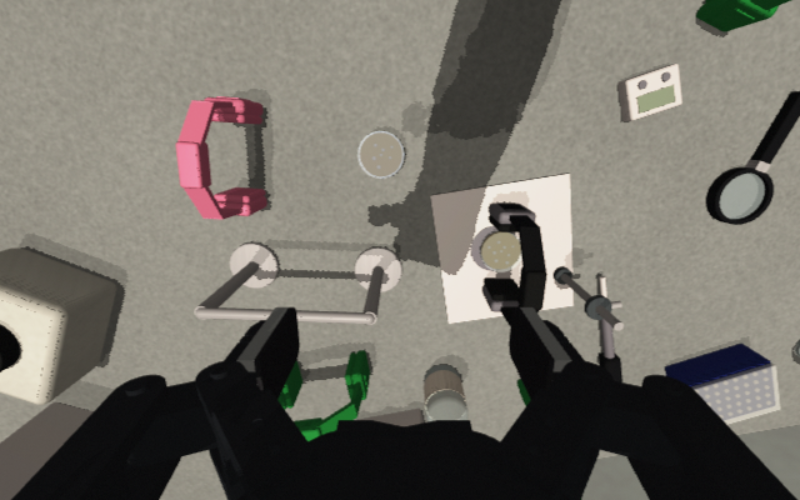

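The second view shows the ear defenders at native pixels of about (415,205), the rail ends at (160,250) and (300,255), the collar at (479,246), and part of the dish at (400,198). I'll zoom on the ear defenders in both views with a brightness stretch.

Run:
```python
from h import *
g=lambda x:np.clip(255*(x/255.)**.45,0,255).astype(np.uint8)
a,_=load("w1");b,_=load("w2")
A=cv2.resize(g(a[160:280,230:340]),(440,480),interpolation=cv2.INTER_CUBIC)   #x4
B=cv2.resize(g(b[155:275,370:460]),(360,480),interpolation=cv2.INTER_CUBIC)
cv2.imwrite("pics/c3.png",np.hstack([A,B]))
```

```text
(no output)
```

View pics/c3.png

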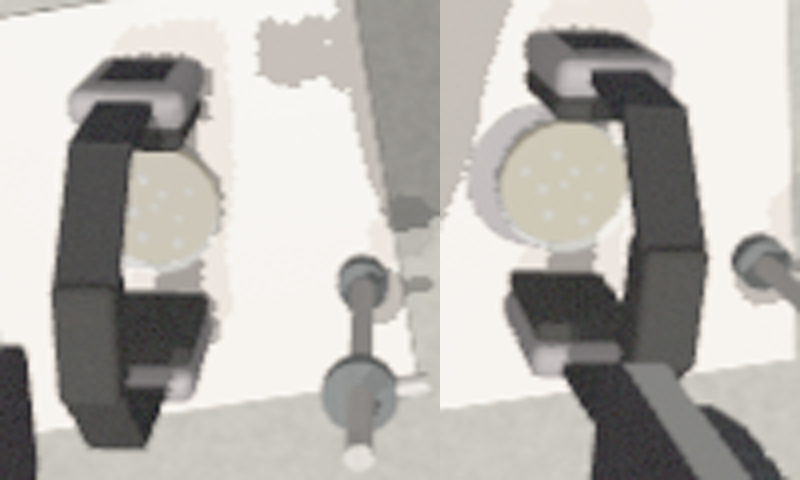

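Run:
```python
from h import *
np.set_printoptions(precision=4,suppress=True)
_,p=load("w1");_,q=load("w2")
A=lambda u,v:(230+u/4-.4,160+v/4-.4);B=lambda u,v:(370+(u-440)/4-.4,155+v/4-.4)
pa=dict(nl=(55,287),nr=(120,287),fl=(58,405),fr=(121,400)); pb=dict(nl=(640,253),nr=(707,257),fr=(690,375))
for k in pa:
    print(k,onz(p,A(*pa[k]),.151), (onz(q,B(*pb[k]),.151),tri((p,A(*pa[k])),(q,B(*pb[k])))) if k in pb else "")
print("collar",tri((p,A(359,387)),(q,(598/1.25,308/1.25))), "posttop",tri((p,A(358,457)),(q,(601/1.25,277/1.25))))
# rail ends
b,_=load("w2")
for r in [(201,313),(373,319)]: print("rail@.15",onz(q,(r[0]/1.25,r[1]/1.25),.15))
# slab corner A
```

```text
nl [ 0.5275 -0.0394  0.151 ] (array([ 0.5273, -0.0448,  0.151 ]), (array([ 0.5308, -0.0427,  0.1428]), [np.float64(0.3), np.float64(0.3)]))
nr [ 0.5321 -0.0186  0.151 ] (array([ 0.5335, -0.0238,  0.151 ]), (array([ 0.5361, -0.0213,  0.1433]), [np.float64(1.0), np.float64(1.0)]))
fl [ 0.5695 -0.0513  0.151 ] 
fr [ 0.5723 -0.0299  0.151 ] (array([ 0.5746, -0.0339,  0.151 ]), (array([ 0.5765, -0.0323,  0.1455]), [np.float64(1.3), np.float64(1.3)]))
collar (array([0.6076, 0.0444, 0.1126]), [np.float64(1.6), np.float64(1.6)]) posttop (array([0.5808, 0.0424, 0.1496]), [np.float64(26.9), np.float64(26.9)])
rail@.15 [ 0.4986 -0.3902  0.15  ]
rail@.15 [ 0.5461 -0.2112  0.15  ]
```

Run:
```python
from h import *
goto([0.554,-0.037,0.23],77)
```

```text
shift [-0.0892  0.1371  0.1305] turn [0.01 0.01 0.4 ] t 2.8
```

Request:
{"method": "arm_command", "body": {"rows": [[[-0.03,0.05,0.04],[0,0,0.4],0.06],[[-0.089,0.137,0.1],[0,0,0.4],0.06],[[-0.089,0.137,0.1],[0,0,0.4],0.06],[[-0.089,0.137,0.1],[0,0,0.4],0.06],[[-0.089,0.137,0.1],[0,0,0.4],0.06],[[-0.089,0.137,0.13],[0,0,0.4],0.06],[[-0.089,0.137,0.13],[0,0,0.4],0.06],[[-0.089,0.137,0.13],[0,0,0.4],0.06],[[-0.089,0.137,0.13],[0,0,0.4],0.06],[[-0.089,0.137,0.13],[0,0,0.4],0.06]]}}

```text
time_s: 3.63
tool_pos: [0.5545, -0.0389, 0.2326]
tool_rot: [0.002, 0.114, 0.993, -0.0]
ft_force: [-0.5, 0.4, 0.7]
width: 0.0599
grasp_force: 0.0
```

Run:
```python
from h import *
im,p=cam("wrist","w3"); st=robot.get_state(); print(st["tool_pos"],st["width"],np.abs(st["qd"]).max())
g=lambda x:np.clip(255*(x/255.)**.45,0,255).astype(np.uint8)
cv2.imwrite("pics/c4.png",cv2.resize(g(im[100:400,160:480]),(640,600),interpolation=cv2.INTER_CUBIC))
for X in([.554,-.037,.151],[.554,-.037,.129]): print(proj(p,X))
```

```text
[ 0.55460341 -0.03906343  0.23260573] 0.059924012346846536 0.006627164668406251
[326.445438   200.12306943]
[326.17858337 192.25563039]
```

View pics/c4.png

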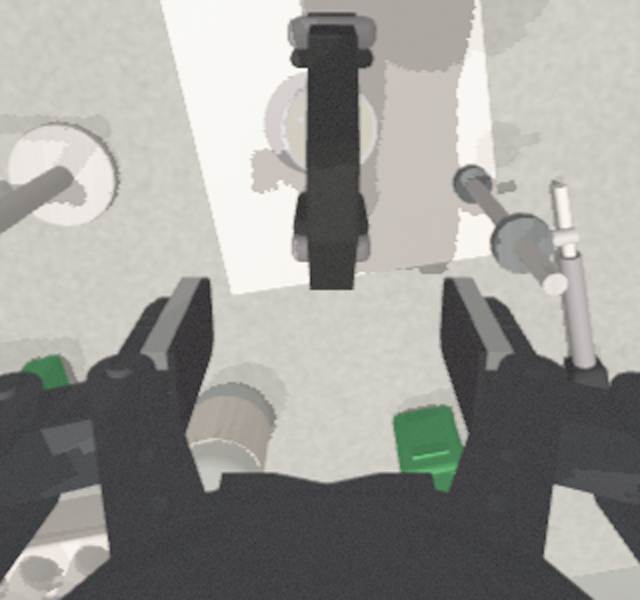

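The band is centred at full-frame pixel x≈326, as predicted, and parallel to the fingers' centre plane. Descending and gripping.

Request:
{"method": "arm_command", "body": {"rows": [[[0.003,0.0015,0.03],[0,0,0],0.06],[[0.003,0.0015,0.06],[0,0,0],0.06],[[0.003,0.0015,0.08],[0,0,0],0.06],[[0.003,0.0015,0.095],[0,0,0],0.06],[[0.003,0.0015,0.1005],[0,0,0],0.06],[[0.003,0.0015,0.1005],[0,0,0],0.06],[[0.003,0.0015,0.1005],[0,0,0],0.06],[[0.003,0.0015,0.1005],[0,0,0],0.04],[[0.003,0.0015,0.1005],[0,0,0],0.03],[[0.003,0.0015,0.1005],[0,0,0],0.0],[[0.003,0.0015,0.1005],[0,0,0],0.0],[[0.003,0.0015,0.1005],[0,0,0],0.0],[[0.003,0.0015,0.1005],[0,0,0],0.0],[[0.003,0.0015,0.1005],[0,0,0],0.0],[[0.003,0.0015,0.1005],[0,0,0],0.0],[[0.003,0.0015,0.1005],[0,0,0],0.0]], "squeeze": 50}}

```text
time_s: 5.02
tool_pos: [0.5522, -0.0364, 0.1311]
tool_rot: [0.001, 0.114, 0.993, 0.0]
ft_force: [0.3, 1.3, 6.2]
width: 0.0207
grasp_force: 50.2
```

Request:
{"method": "arm_command", "body": {"rows": [[[0,0,-0.005],[0,0,0],0.0],[[0,0,-0.015],[0,0,0],0.0],[[0,0,-0.03],[0,0,0],0.0],[[0,0,-0.05],[0,0,0],0.0],[[0,0,-0.075],[0,0,0],0.0],[[0,0,-0.1],[0,0,0],0.0],[[0,0,-0.125],[0,0,0],0.0],[[0,0,-0.15],[0,0,0],0.0],[[0,0,-0.17],[0,0,0],0.0],[[0,0,-0.185],[0,0,0],0.0],[[0,0,-0.19],[0,0,0],0.0],[[0,0,-0.19],[0,0,0],0.0],[[0,0,-0.19],[0,0,0],0.0]]}}

```text
time_s: 6.1
tool_pos: [0.551, -0.0364, 0.3192]
tool_rot: [-0.0, 0.114, 0.993, 0.0]
ft_force: [-0.5, -0.6, -2.5]
width: 0.021
grasp_force: 49.2
```

Run:
```python
from h import *
im,p=cam("wrist","w4"); t,_=cam("top","t4"); s,_=cam("scene","s4"); st=robot.get_state(); print(st["tool_pos"],st["ft_force"])
o=np.zeros((600,800,3),np.uint8)
o[:300]=cv2.resize(im[50:290,:],(800,300))
o[300:,:400]=cv2.resize(s[100:300,120:387],(400,300));o[300:,400:]=cv2.resize(t[140:290,260:460],(400,300))
cv2.imwrite("pics/c5.png",o)
```

```text
[ 0.55058671 -0.03629106  0.3182911 ] [ 3.49916694e-02  7.22087111e-04 -2.71684218e+00]
```

View pics/c5.png

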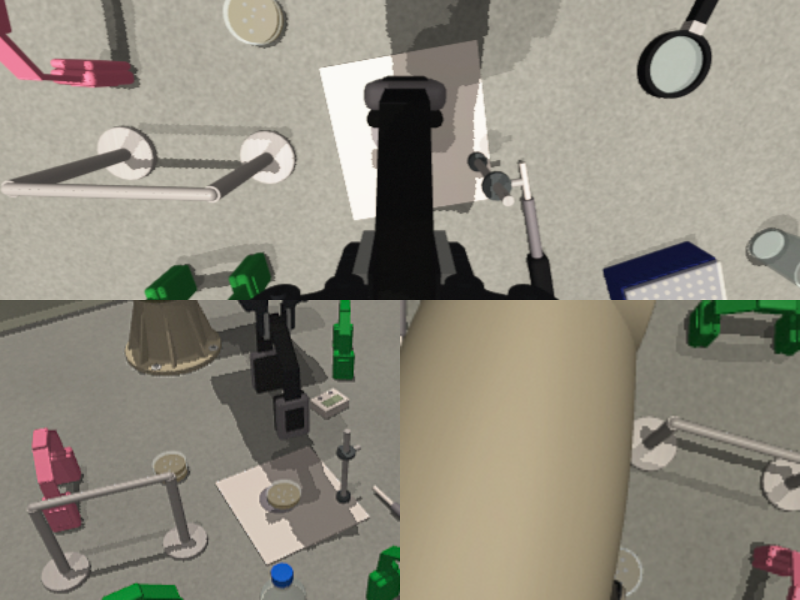

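The ear defenders are held level, with the cups at about z 0.19. The dish is undisturbed on the slab, and the rail ends are at crop pixels (8,187) and (213,194).

Run:
```python
from h import *
np.set_printoptions(precision=4,suppress=True)
_,p=load("w4");_,q=load("w2")
E4=[(8/1.25,50+187/1.25),(213/1.25,50+194/1.25)];E2=[(201/1.25,313/1.25),(373/1.25,319/1.25)]
for a,b in zip(E4,E2): print(onz(p,a,.15),tri((p,a),(q,b)))
print("dish t0 scene@.02", onz(load("s4")[1],(120+284/1.5,100+191/1.5),.02))
goto([.521,-.301,.319],75.3)
```

```text
[ 0.4961 -0.3906  0.15  ] (array([ 0.4964, -0.3866,  0.1541]), [np.float64(0.7), np.float64(0.7)])
[ 0.5442 -0.2133  0.15  ] (array([ 0.5431, -0.21  ,  0.1555]), [np.float64(0.1), np.float64(0.1)])
dish t0 scene@.02 [ 0.5519 -0.0361  0.02  ]
shift [-0.0313 -0.2645 -0.0008] turn [-0.   -0.16  1.58] t 6.25
```

Request:
{"method": "arm_command", "body": {"rows": [[[-0.001,-0.01,0],[0,0,0.1],0.0],[[-0.003,-0.03,0],[0,0,0.3],0.0],[[-0.007,-0.055,0],[0,0,0.6],0.0],[[-0.01,-0.085,0],[0,0,0.8],0.0],[[-0.014,-0.115,0],[0,0,1],0.0],[[-0.018,-0.145,0],[0,0,1.2],0.0],[[-0.021,-0.175,0],[0,0,1.4],0.0],[[-0.025,-0.205,0],[0,0,1.6],0.0],[[-0.028,-0.23,0],[0,0,1.6],0.0],[[-0.03,-0.25,0],[0,0,1.6],0.0],[[-0.031,-0.26,0],[0,0,1.6],0.0],[[-0.031,-0.264,0],[0,0,1.6],0.0],[[-0.031,-0.264,0],[0,0,1.6],0.0],[[-0.031,-0.264,0],[0,0,1.6],0.0],[[-0.031,-0.264,0],[0,0,1.6],0.0]]}}

```text
time_s: 7.5
tool_pos: [0.5216, -0.2993, 0.3199]
tool_rot: [0.0, 0.127, 0.992, 0.0]
ft_force: [0.3, 0.5, -1.8]
width: 0.021
grasp_force: 49.3
```

Run:
```python
from h import *
np.set_printoptions(precision=4,suppress=True)
st=robot.get_state();print(st["tool_pos"],st["ft_force"])
im,p=cam("wrist","w5"); s,_=cam("scene","s5");t,_=cam("top","t5")
o=np.zeros((600,800,3),np.uint8)
o[:300,:400]=cv2.resize(im[:300],(400,300))
o[:300,400:]=cv2.resize(t[130:300,280:507],(400,300))
o[300:,:600]=cv2.resize(s[100:250,80:380],(600,300))
cv2.imwrite("pics/c6.png",o)
```

```text
[ 0.5216 -0.2993  0.3199] [ 0.3346  0.4727 -1.7977]
```

View pics/c6.png

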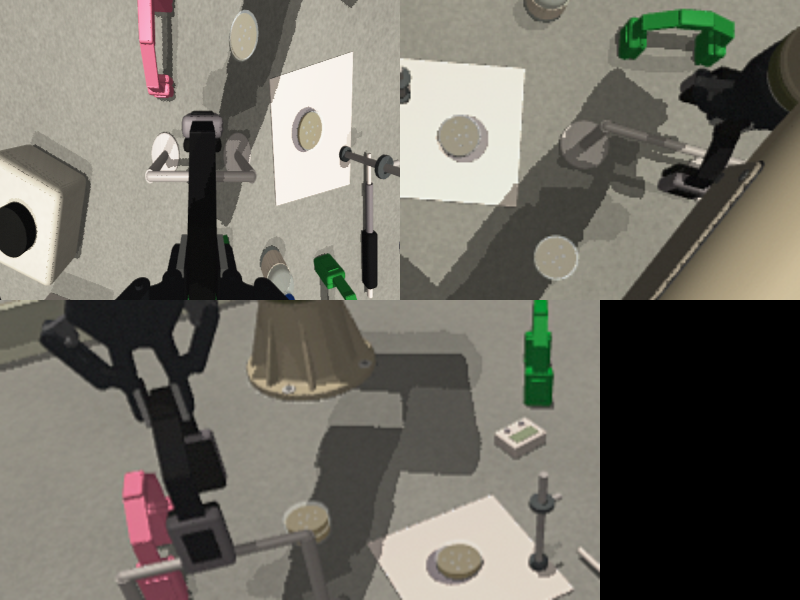

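The wrist view shows the ear defenders over the middle of the bar, which spans crop columns 148–255 with the band at 202. Lowering.

Request:
{"method": "arm_command", "body": {"rows": [[[0,0,0.01],[0,0,0],0.0],[[0,0,0.03],[0,0,0],0.0],[[0,0,0.055],[0,0,0],0.0],[[0,0,0.08],[0,0,0],0.0],[[0,0,0.105],[0,0,0],0.0],[[0,0,0.125],[0,0,0],0.0],[[0,0,0.14],[0,0,0],0.0],[[0,0,0.15],[0,0,0],0.0],[[0,0,0.155],[0,0,0],0.0],[[0,0,0.157],[0,0,0],0.0],[[0,0,0.158],[0,0,0],0.0],[[0,0,0.158],[0,0,0],0.0],[[0,0,0.158],[0,0,0],0.0]]}}

```text
time_s: 8.73
tool_pos: [0.5221, -0.301, 0.1629]
tool_rot: [0.001, 0.128, 0.992, -0.0]
ft_force: [-0.2, -0.5, -2.0]
width: 0.021
grasp_force: 49.3
```

Request:
{"method": "arm_command", "body": {"rows": [[[0,0,0.001],[0,0,0],0.0],[[0,0,0.002],[0,0,0],0.0],[[0,0,0.003],[0,0,0],0.0],[[0,0,0.003],[0,0,0],0.0],[[0,0,0.003],[0,0,0],0.0]]}}

```text
time_s: 9.15
tool_pos: [0.5214, -0.3005, 0.1587]
tool_rot: [-0.0, 0.128, 0.992, 0.0]
ft_force: [-0.0, -0.1, -1.6]
width: 0.0212
grasp_force: 49.3
```

Request:
{"method": "arm_command", "body": {"rows": [[[0,0,0.0005],[0,0,0],0.0],[[0,0,0.001],[0,0,0],0.0],[[0,0,0.0015],[0,0,0],0.0],[[0,0,0.0015],[0,0,0],0.0],[[0,0,0.0015],[0,0,0],0.0]]}}

```text
time_s: 9.57
tool_pos: [0.5215, -0.3006, 0.1579]
tool_rot: [0.0, 0.128, 0.992, -0.0]
ft_force: [-0.6, 1.1, 3.5]
width: 0.0212
grasp_force: 50.1
```

Contact is felt: the vertical force went from −1.8 N to +3.5 N at the expected height. Releasing gently and rising.

Request:
{"method": "arm_command", "body": {"rows": [[[0,0,0],[0,0,0],0.024],[[0,0,0],[0,0,0],0.027],[[0,0,0],[0,0,0],0.03],[[0,0,0],[0,0,0],0.035],[[0,0,0],[0,0,0],0.045],[[0,0,0],[0,0,0],0.055],[[0,0,0],[0,0,0],0.055],[[0,0,-0.01],[0,0,0],0.055],[[0,0,-0.03],[0,0,0],0.055],[[0,0,-0.06],[0,0,0],0.055],[[0,0,-0.09],[0,0,0],0.055],[[0,0,-0.12],[0,0,0],0.055],[[0,0,-0.12],[0,0,0],0.055],[[0,0,-0.12],[0,0,0],0.055]]}}

```text
time_s: 10.73
tool_pos: [0.5225, -0.3014, 0.2804]
tool_rot: [0.002, 0.128, 0.992, -0.001]
ft_force: [0.4, -0.6, -0.8]
width: 0.0548
grasp_force: 0.0
```

Run:
```python
from h import *
np.set_printoptions(precision=4,suppress=True)
for n in("wrist","scene","top"): cam(n,n[0]+"6")
s,_=load("s6")
k=(s.max(2)<60).astype(np.uint8)
# dark blobs in scene in rail region
n,l,st,c=cv2.connectedComponentsWithStats(k[100:330,100:300])
print([(x[:5]+[100,100,0,0,0]).tolist() for x in st[1:] if x[4]>60])
for X in([.5215,-.3006,.156],[.5215,-.3006,.033]): print(proj(load("s6")[1],X))
# loupe from w1
a,p=load("w1")
k=(cv2.cvtColor(a,cv2.COLOR_BGR2GRAY)<45).astype(np.uint8); k[:,:400]=0;k[210:]=0
n,l,st,c=cv2.connectedComponentsWithStats(k); print(st[1:][st[1:,4]>40].tolist())
goto([.49,.24,.30],58)
```

```text
[[106, 100, 91, 82, 3870], [180, 211, 35, 72, 1051], [193, 271, 17, 15, 175]]
[187.8723 224.8067]
[202.012  262.5941]
[[420, 0, 26, 27, 328], [401, 4, 36, 36, 459], [460, 87, 36, 56, 706], [429, 146, 47, 45, 551]]
shift [ 0.1673  0.5146 -0.0231] turn [ 0.03 -0.1  17.28] t 10.8833
```

The scene mask shows the dark ear-defender blob straddling the bar at (180–215, 211–283), so they are hanging. Now the loupe: first wrist look at yaw 58°.

Run:
```python
from h import *
goto([.42,.24,.30],58)
```

```text
shift [ 0.235   0.4968 -0.023 ] turn [ 0.03 -0.1  17.28] t 10.8833
```

Request:
{"method": "arm_command", "body": {"rows": [[[0.01,0.02,-0.02],[0,0,2],0.06],[[0.235,0.497,-0.023],[0,0,17.3],0.06],[[0.235,0.497,-0.023],[0,0,17.3],0.06],[[0.235,0.497,-0.023],[0,0,17.3],0.06],[[0.235,0.497,-0.023],[0,0,17.3],0.06],[[0.235,0.497,-0.023],[0,0,17.3],0.06],[[0.235,0.497,-0.023],[0,0,17.3],0.06],[[0.235,0.497,-0.023],[0,0,17.3],0.06],[[0.235,0.497,-0.023],[0,0,17.3],0.06],[[0.235,0.497,-0.023],[0,0,17.3],0.06],[[0.235,0.497,-0.023],[0,0,17.3],0.06],[[0.235,0.497,-0.023],[0,0,17.3],0.06],[[0.235,0.497,-0.023],[0,0,17.3],0.06],[[0.235,0.497,-0.023],[0,0,17.3],0.06],[[0.235,0.497,-0.023],[0,0,17.3],0.06],[[0.235,0.497,-0.023],[0,0,17.3],0.06],[[0.235,0.497,-0.023],[0,0,17.3],0.06],[[0.235,0.497,-0.023],[0,0,17.3],0.06],[[0.235,0.497,-0.023],[0,0,17.3],0.06],[[0.235,0.497,-0.023],[0,0,17.3],0.06]]}}

```text
time_s: 12.55
tool_pos: [0.4208, 0.2387, 0.3002]
tool_rot: [-0.0, 0.277, 0.961, -0.0]
ft_force: [-0.2, 0.3, -0.4]
width: 0.06
grasp_force: 0.0
```

```bash
cat >> h.py <<'E'
def loupe(name,z=.012):
    a,p=load(name); g=cv2.cvtColor(a,cv2.COLOR_BGR2GRAY)
    k=(g<50).astype(np.uint8)
    n,l,st,c=cv2.connectedComponentsWithStats(k)
    c0=proj(p,[.547,.290,.012]); h0=proj(p,[.46,.344,.012])
    near=lambda q:min(range(1,n),key=lambda i:(np.min(np.hypot(*(np.argwhere(l==i)[:,::-1]-q).T)) if st[i,4]>80 else 999))
    out={"guess":(c0,h0)}
    for k_,q in(("handle",h0),("rim",c0)):
        i=near(q); m=(l==i).astype(np.uint8); cn=max(cv2.findContours(m,0,1)[0],key=cv2.contourArea)[:,0].astype(np.float32)
        out[k_]=(st[i].tolist(),cn)
    return p,out
E
python3 - <<'E'
from h import *
np.set_printoptions(precision=4,suppress=True)
cam("wrist","w7"); st=robot.get_state(); print(st["tool_pos"],np.abs(st["qd"]).max())
p,o=loupe("w7"); print(o["guess"],o["handle"][0],o["rim"][0])
print(cv2.fitEllipse(o["rim"][1]),cv2.minAreaRect(o["handle"][1]))
goto([.48,.33,.30],58)
E
```

```text
[0.4208 0.2389 0.3003] 0.006503956386984809
(array([394.2498, 207.7354]), array([398.9044, 141.7905])) [390, 116, 16, 62, 735] [370, 182, 50, 48, 609]
((394.1644592285156, 205.84951782226562), (46.00978088378906, 49.491756439208984), 99.62287902832031) ((397.50445556640625, 146.4336395263672), (12.10645866394043, 61.72963333129883), 3.8140745162963867)
shift [-0.0016  0.1086  0.0003] turn [ 0.    0.   -0.14] t 12.6
```

Request:
{"method": "arm_command", "body": {"rows": [[[-0.002,0.108,0],[0,0,0],0.06],[[-0.002,0.108,0],[0,0,0],0.06],[[-0.002,0.108,0],[0,0,0],0.06],[[-0.002,0.108,0],[0,0,0],0.06],[[-0.002,0.108,0],[0,0,0],0.06],[[-0.002,0.108,0],[0,0,0],0.06],[[-0.002,0.108,0],[0,0,0],0.06]]}}

```text
time_s: 13.18
tool_pos: [0.479, 0.3293, 0.3006]
tool_rot: [-0.0, 0.276, 0.961, -0.0]
ft_force: [0.9, 0.1, 0.3]
width: 0.06
grasp_force: 0.0
```

Run:
```python
from h import *
np.set_printoptions(precision=4,suppress=True)
cam("wrist","w8"); st=robot.get_state(); print(st["tool_pos"],np.abs(st["qd"]).max())
P=[]
for w in("w7","w8"):
    p,o=loupe(w); e=cv2.fitEllipse(o["rim"][1]); r=cv2.minAreaRect(o["handle"][1])
    b=cv2.boxPoints(r); b=b[np.argsort(b[:,1])]; E0=b[:2].mean(0);E1=b[2:].mean(0)
    print(w,e[0],e[1],r[1],o["handle"][0],o["rim"][0],"lens",onz(p,e[0],.008),"handle ends",onz(p,E0,.01),onz(p,E1,.01))
    P.append((p,e[0],E0,E1))
for i in(1,2,3): print(tri(*[(x[0],x[i]) for x in P]))
```

```text
[0.4791 0.3293 0.3009] 0.004534033723430518
w7 (394.1644592285156, 205.84951782226562) (46.00978088378906, 49.491756439208984) (12.10645866394043, 61.72963333129883) [390, 116, 16, 62, 735] [370, 182, 50, 48, 609] lens [0.5459 0.2915 0.008 ] handle ends [0.428  0.3624 0.01  ] [0.5052 0.3148 0.01  ]
w8 (326.2604064941406, 204.95181274414062) (46.59861755371094, 47.9624137878418) (61.0, 11.0) [320, 115, 12, 62, 665] [303, 181, 48, 48, 555] lens [0.546 0.292 0.008] handle ends [0.429  0.3635 0.01  ] [0.5052 0.316  0.01  ]
(array([0.5467, 0.2916, 0.0059]), [np.float64(0.1), np.float64(0.1)])
(array([0.4291, 0.3635, 0.0043]), [np.float64(0.1), np.float64(0.1)])
(array([0.5063, 0.3154, 0.0059]), [np.float64(0.3), np.float64(0.3)])
```

Both views agree: lens at (0.546, 0.2915), handle end at (0.4285, 0.363), and triangulated heights of about 5 mm that confirm it lies flat. Computing the grasp move.

Run:
```python
from h import *
goto([.4933,.3237,.004],58.7)
```

```text
shift [-0.015   0.0027  0.2969] turn [ 0.01  0.01 -0.78] t 13.2333
```

Request:
{"method": "arm_command", "body": {"rows": [[[-0.005,0.001,0.02],[0,0,-0.8],0.05],[[-0.015,0.0027,0.06],[0,0,-0.8],0.05],[[-0.015,0.0027,0.1],[0,0,-0.8],0.05],[[-0.015,0.0027,0.14],[0,0,-0.8],0.05],[[-0.015,0.0027,0.18],[0,0,-0.8],0.05],[[-0.015,0.0027,0.21],[0,0,-0.8],0.05],[[-0.015,0.0027,0.235],[0,0,-0.8],0.05],[[-0.015,0.0027,0.255],[0,0,-0.8],0.05],[[-0.015,0.0027,0.27],[0,0,-0.8],0.05],[[-0.015,0.0027,0.28],[0,0,-0.8],0.05],[[-0.015,0.0027,0.286],[0,0,-0.8],0.05],[[-0.015,0.0027,0.288],[0,0,-0.8],0.05],[[-0.015,0.0027,0.288],[0,0,-0.8],0.05],[[-0.015,0.0027,0.288],[0,0,-0.8],0.05]]}}

```text
time_s: 14.4
tool_pos: [0.4944, 0.325, 0.0135]
tool_rot: [0.001, 0.269, 0.963, 0.001]
ft_force: [0.3, -0.8, 1.0]
width: 0.0499
grasp_force: 0.0
```

Run:
```python
from h import *
np.set_printoptions(precision=4,suppress=True)
print(robot.get_state()["tool_pos"]);goto([.4933,.3237,.004],58.7)
```

```text
[0.4944 0.325  0.0135]
shift [ 0.0003 -0.0017  0.0095] turn [0.09 0.06 0.07] t 14.4
```

Request:
{"method": "arm_command", "body": {"rows": [[[0,-0.001,0.003],[0,0,0],0.05],[[0,-0.001,0.006],[0,0,0],0.05],[[0,-0.001,0.008],[0,0,0],0.05],[[0,-0.001,0.008],[0,0,0],0.05],[[0,-0.001,0.008],[0,0,0],0.04],[[0,-0.001,0.008],[0,0,0],0.03],[[0,-0.001,0.008],[0,0,0],0.022],[[0,-0.001,0.008],[0,0,0],0],[[0,-0.001,0.008],[0,0,0],0],[[0,-0.001,0.008],[0,0,0],0],[[0,-0.001,0.008],[0,0,0],0],[[0,-0.001,0.008],[0,0,0],0],[[0,-0.001,0.008],[0,0,0],0],[[0,-0.001,0.008],[0,0,0],0]], "squeeze": 70}}

```text
time_s: 15.57
tool_pos: [0.4933, 0.324, 0.0047]
tool_rot: [0.0, 0.269, 0.963, 0.0]
ft_force: [-1.5, -0.3, 5.8]
width: 0.014
grasp_force: 71.3
```

Run:
```python
from h import *
np.set_printoptions(precision=4,suppress=True)
V=[]
for w in("w4","w5","w6","s4","s5","s6","t5","t6"):
    a,p=load(w); c=proj(p,[.548,-.042,.020])
    if not(20<c[0]<620 and 20<c[1]<380): continue
    x0,y0=int(c[0])-45,int(c[1])-45; x0=max(x0,0);y0=max(y0,0); h=cv2.cvtColor(a[y0:y0+90,x0:x0+90],cv2.COLOR_BGR2HSV)
    m=((h[...,0]>14)&(h[...,0]<36)&(h[...,1]>35)&(h[...,2]>80)).astype(np.uint8); m=cv2.morphologyEx(m,cv2.MORPH_OPEN,np.ones((3,3)))
    n,l,st,cc=cv2.connectedComponentsWithStats(m)
    if n<2: print(w,"none");continue
    i=1+st[1:,4].argmax(); cn=max(cv2.findContours((l==i).astype(np.uint8),0,1)[0],key=cv2.contourArea)
    hull=cv2.convexHull(cn)
    if len(hull)<5: continue
    e=cv2.fitEllipse(hull); uv=np.array(e[0])+[x0,y0]
    print(w,uv,e[1],st[i].tolist(),[onz(p,uv,z) for z in(.006,.018)])
    V.append((p,uv))
```

```text
w4 none
w5 [495.0528 130.1994] (34.947208404541016, 41.183345794677734) [26, 28, 39, 37, 1087] [array([ 0.5515, -0.0356,  0.006 ]), array([ 0.5488, -0.0421,  0.018 ])]
w6 [513.8404 129.9419] (38.06380081176758, 45.506080627441406) [24, 26, 43, 41, 1319] [array([ 0.5511, -0.0351,  0.006 ]), array([ 0.5482, -0.0422,  0.018 ])]
s4 [309.0617 230.3913] (17.7933349609375, 21.930797576904297) [38, 40, 21, 18, 297] [array([ 0.5491, -0.0357,  0.006 ]), array([ 0.5588, -0.0412,  0.018 ])]
s5 [309.0269 230.366 ] (17.709680557250977, 21.972856521606445) [38, 40, 22, 18, 300] [array([ 0.549 , -0.0357,  0.006 ]), array([ 0.5587, -0.0412,  0.018 ])]
s6 [308.9849 230.2954] (17.665712356567383, 21.86749267578125) [38, 40, 21, 18, 295] [array([ 0.5487, -0.0357,  0.006 ]), array([ 0.5584, -0.0412,  0.018 ])]
t5 [313.0113 206.5995] (20.946069717407227, 21.172313690185547) [33, 34, 21, 22, 307] [array([ 0.5518, -0.0354,  0.006 ]), array([ 0.5498, -0.035 ,  0.018 ])]
t6 [313.1549 206.8095] (20.730106353759766, 21.42928695678711) [33, 35, 21, 21, 301] [array([ 0.5513, -0.0357,  0.006 ]), array([ 0.5492, -0.0353,  0.018 ])]
```

Request:
{"method": "arm_command", "body": {"rows": [[[0,0,-0.003],[0,0,0],0],[[0,0,-0.01],[0,0,0],0],[[0,0,-0.02],[0,0,0],0],[[0,0,-0.04],[0,0,0],0],[[0,0,-0.065],[0,0,0],0],[[0,0,-0.095],[0,0,0],0],[[0,0,-0.125],[0,0,0],0],[[0,0,-0.155],[0,0,0],0],[[0,0,-0.185],[0,0,0],0],[[0,0,-0.21],[0,0,0],0],[[0,0,-0.22],[0,0,0],0],[[0,0,-0.22],[0,0,0],0],[[0,0,-0.22],[0,0,0],0],[[0,0,-0.22],[0,0,0],0]]}}

```text
time_s: 16.73
tool_pos: [0.4922, 0.3234, 0.2223]
tool_rot: [-0.001, 0.269, 0.963, -0.001]
ft_force: [0.1, -0.3, -1.6]
width: 0.0141
grasp_force: 70.7
```

Run:
```python
from h import *
np.set_printoptions(precision=4,suppress=True)
L=lambda w:load(w)[1]
obs=dict(w1=(319.3,256.4),w2=(478,246),w3=(420.5,221.5),w4=(396.8,198.8),s6=(350.5,201.1),t1=(279.3,172.4))
print("all",tri(*[(L(w),u) for w,u in obs.items()]))
for c in(("w1","s6"),("w2","s6"),("w3","s6"),("w4","s6"),("t1","s6"),("w1","w2","w3","w4")): print(c,tri(*[(L(w),obs[w]) for w in c]))
print("dish w3",onz(L("w3"),(325.2,164),.012))
for a in(("w5","t5"),("w6","s6"),("w5","s6")): pass
D=dict(w5=(495.05,130.2),w6=(513.84,129.94),s6=(309,230.3),t5=(313.0,206.6),t6=(313.15,206.8))
print("dish",tri(*[(L(w),u) for w,u in D.items()]))
cam("scene","s9");cam("top","t9")
print(robot.get_state()["tool_pos"])
dish=np.array([.551,-.0365]);th=np.radians(-31.3)
lens=np.array([.5463,.2915])-np.array([.4933,.324]);print("offset",lens)
g=dish-lens; goto([g[0],g[1],.222],58.7); print(g)
```

```text
all (array([0.6092, 0.045 , 0.1112]), [np.float64(2.4), np.float64(0.5), np.float64(0.2), np.float64(0.5), np.float64(0.7), np.float64(2.9)])
('w1', 's6') (array([0.6074, 0.045 , 0.1105]), [np.float64(0.8), np.float64(0.8)])
('w2', 's6') (array([0.6091, 0.0445, 0.112 ]), [np.float64(0.2), np.float64(0.2)])
('w3', 's6') (array([0.6089, 0.0447, 0.1119]), [np.float64(0.1), np.float64(0.1)])
('w4', 's6') (array([0.609 , 0.0445, 0.112 ]), [np.float64(0.2), np.float64(0.2)])
('t1', 's6') (array([0.6104, 0.0454, 0.1131]), [np.float64(1.4), np.float64(1.4)])
('w1', 'w2', 'w3', 'w4') (array([0.6086, 0.0445, 0.1112]), [np.float64(1.8), np.float64(0.7), np.float64(0.5), np.float64(0.6)])
dish w3 [ 0.5521 -0.0367  0.012 ]
dish (array([ 0.5509, -0.036 ,  0.0077]), [np.float64(0.5), np.float64(0.2), np.float64(0.8), np.float64(0.9), np.float64(0.4)])
[0.492  0.3233 0.222 ]
offset [ 0.053  -0.0325]
shift [-0.1748 -0.2768  0.0006] turn [-0.19 -0.13  0.08] t 16.8333
[ 0.498 -0.004]
```

Collar height is about 0.112 m, and the dish centre is about (0.551, −0.0365). Carrying the loupe over.

Request:
{"method": "arm_command", "body": {"rows": [[[-0.005,-0.008,0],[0,0,0],0],[[-0.015,-0.023,0],[0,0,0],0],[[-0.03,-0.047,0],[0,0,0],0],[[-0.047,-0.075,0],[0,0,0],0],[[-0.065,-0.103,0],[0,0,0],0],[[-0.083,-0.131,0],[0,0,0],0],[[-0.1,-0.159,0],[0,0,0],0],[[-0.118,-0.187,0],[0,0,0],0],[[-0.135,-0.214,0],[0,0,0],0],[[-0.15,-0.238,0],[0,0,0],0],[[-0.162,-0.257,0],[0,0,0],0],[[-0.17,-0.27,0],[0,0,0],0],[[-0.174,-0.276,0],[0,0,0],0],[[-0.175,-0.277,0],[0,0,0],0],[[-0.175,-0.277,0],[0,0,0],0],[[-0.175,-0.277,0],[0,0,0],0],[[-0.175,-0.277,0],[0,0,0],0]]}}

```text
time_s: 18.25
tool_pos: [0.499, -0.0028, 0.2241]
tool_rot: [-0.0, 0.268, 0.963, 0.0]
ft_force: [-0.4, 1.5, -0.9]
width: 0.0138
grasp_force: 70.6
```

Run:
```python
from h import *
np.set_printoptions(precision=4,suppress=True)
print(robot.get_state()["tool_pos"]);goto([.498,-.004,.1087],58.7)
```

```text
[ 0.499  -0.0028  0.2241]
shift [ 0.0002 -0.0016  0.1154] turn [ 0.01 -0.03  0.16] t 18.25
```

Request:
{"method": "arm_command", "body": {"rows": [[[0,0,0.01],[0,0,0],0],[[0,-0.001,0.03],[0,0,0],0],[[0,-0.001,0.055],[0,0,0],0],[[0,-0.001,0.08],[0,0,0],0],[[0,-0.001,0.1],[0,0,0],0],[[0,-0.001,0.11],[0,0,0],0],[[0,-0.001,0.114],[0,0,0],0],[[0,-0.001,0.114],[0,0,0],0],[[0,-0.001,0.114],[0,0,0],0],[[0,-0.001,0.114],[0,0,0],0],[[0,-0.001,0.114],[0,0,0],0],[[0,-0.001,0.114],[0,0,0],0]]}}

```text
time_s: 19.25
tool_pos: [0.4994, -0.0047, 0.1113]
tool_rot: [0.001, 0.269, 0.963, 0.0]
ft_force: [-0.1, -0.2, -1.2]
width: 0.0135
grasp_force: 70.6
```

Run:
```python
from h import *
np.set_printoptions(precision=4,suppress=True)
st=robot.get_state();print(st["tool_pos"],st["tool_rot"],st["ft_force"]);M=rot(st["tool_rot"]);print("level",M[:,2])
s,ps=cam("scene","s10");t,pt=cam("top","t10");w,pw=cam("wrist","w10")
print("lens pred px",[proj(q,[.551,-.0365,.112]) for q in(ps,pt,pw)])
o=np.zeros((600,800,3),np.uint8)
g=lambda x:np.clip(255*(x/255.)**.6,0,255).astype(np.uint8)
o[:400,:500]=cv2.resize(g(s[160:280,260:410]),(500,400),interpolation=cv2.INTER_CUBIC)
o[:300,500:]=cv2.resize(g(s[180:300,130:250]),(300,300))
o[400:,:320]=cv2.resize(w,(320,200)); 
o[300:600,500:]=cv2.resize(g(t[150:260,260:370]),(300,300))
cv2.imwrite("pics/c7.png",o)
```

```text
[ 0.4994 -0.0047  0.1113] [0.001  0.2691 0.9631 0.0001] [-0.1486 -0.1964 -1.1526]
level [ 0.002  -0.0003 -1.    ]
lens pred px [array([307.7227, 200.1546]), array([315.1965, 199.1419]), array([324.0263, 340.6594])]
```

View pics/c7.png

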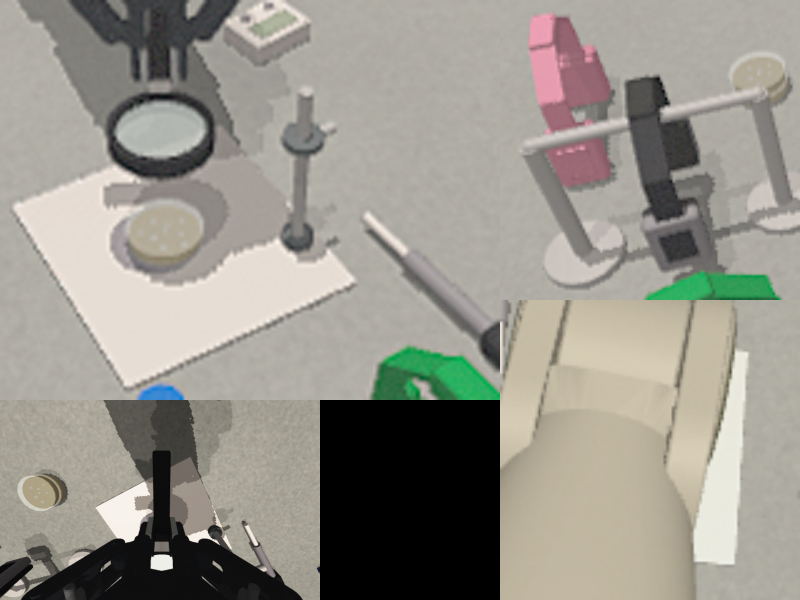

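The scene shows the ear defenders hanging over the bar with a cup on either side, and the lens above the dish. The rim ellipse is centred at about (308.3, 200.05) px against a prediction of (307.7, 200.15). Checking for sag numerically.

Run:
```python
from h import *
np.set_printoptions(precision=4,suppress=True)
st=robot.get_state();print(st["tool_pos"],st["time_s"]);T=st["tool_pos"];M=rot(st["tool_rot"])
a,p=load("s10"); L=np.array([T[0]+.053,T[1]-.0325,T[2]+.0033])
k=(a.max(2)<60).astype(np.uint8); k[:187]=0
n,l,s,c=cv2.connectedComponentsWithStats(k); i=l[208,308] 
b=[j for j in range(1,n) if s[j,0]<308<s[j,0]+s[j,2] and s[j,1]<205<s[j,1]+s[j,3]]; print(s[b].tolist())
# predicted rim silhouette for level and for pitched lens (about grip), bounding box
ang=np.linspace(0,2*np.pi,60)
for pitch in(-6,-3,0,3,6):
    Rp=R.from_rotvec(np.radians(pitch)*M[:,1]).as_matrix(); ax=-M[:,0];ay=M[:,1]; G=L-.062*ax
    pts=[proj(p,G+Rp@(.062*ax+.038*(np.cos(t)*ax+np.sin(t)*ay)+[0,0,h])) for t in ang for h in(-.008,.008)]
    pts=np.array(pts); print(pitch,"bbox",pts.min(0),pts.max(0))
w,pw=load("w10"); kk=(w[90:140,290:360].max(2)<50); ys,xs=np.nonzero(kk); print("tail top row",90+ys.min())
for pitch in(-6,-3,0,3,6):
    Rp=R.from_rotvec(np.radians(pitch)*M[:,1]).as_matrix();ax=-M[:,0];G=L-.062*ax
    print(pitch,proj(pw,G+Rp@(-.076*ax+[0,0,.008])),proj(pw,G+Rp@(-.076*ax-[0,0,.008])))
goto([.498,-.004,.1087],58.7)
```

```text
[ 0.4989 -0.0047  0.1107] 19.4
[[292, 187, 33, 27, 338]]
-6 bbox [290.9403 185.6263] [323.9306 210.4933]
-3 bbox [291.0287 186.1567] [323.9355 212.1613]
0 bbox [291.1198 186.6771] [323.9376 213.7276]
3 bbox [291.2112 187.1859] [323.9368 215.1881]
6 bbox [291.3004 187.6819] [323.9332 216.5394]
tail top row 101
-6 [324.1738 100.5074] [324.0522 104.3694]
-3 [324.2037 100.6316] [324.0777 102.8172]
0 [324.2347 101.2752] [324.1042 101.6273]
3 [324.2665 102.4826] [324.1317 100.8352]
6 [324.2991 104.2999] [324.1603 100.479 ]
shift [0.0012 0.0001 0.002 ] turn [0.02 0.05 0.07] t 19.4
```

The silhouette box (292–325, 187–214) matches the level prediction to within a pixel. One final trim.

Request:
{"method": "arm_command", "body": {"rows": [[[0.001,0,0.001],[0,0,0],0],[[0.001,0,0.0015],[0,0,0],0],[[0.001,0,0.0015],[0,0,0],0],[[0.001,0,0.0015],[0,0,0],0],[[0.001,0,0.0015],[0,0,0],0],[[0.001,0,0.0015],[0,0,0],0],[[0.001,0,0.0015],[0,0,0],0],[[0.001,0,0.0015],[0,0,0],0]]}}

```text
time_s: 20.07
tool_pos: [0.4978, -0.0041, 0.1088]
tool_rot: [0.0, 0.269, 0.963, 0.0]
ft_force: [0.5, -0.6, -0.6]
width: 0.0136
grasp_force: 70.6
```

Run:
```python
from h import *
st=robot.get_state();print(st["tool_pos"]+[.053,-.0325,.0033],st["width"],st["ft_force"])
a,p=cam("scene","s11"); b,_=load("s6")
d=cv2.absdiff(a,b).max(2); print("rail/ear change px",(d[205:290,150:235]>40).sum(),"collar change",(d[185:235,340:362]>40).sum())
st=robot.get_state();print(st["tool_pos"]+[.053,-.0325,.0033])
print(robot.job_done())
```

```text
[ 0.55082738 -0.03660224  0.11210079] 0.013639909703335423 [ 0.49087529 -0.57198207 -0.60734343]
rail/ear change px 1112 collar change 96
[ 0.55081969 -0.03658243  0.11209699]
the job is handed in; nothing more can be done
None
```

The ear defenders hang by the headband over the rail, and the gripper holds the loupe level over the dish with its lens at the measured collar height (about 112 mm); I handed the job in at about 20 s, though the script's last scene comparison showed unexamined pixel changes at the rail and collar, probably shadow.

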